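# Sweep inspected saddles into the parts bin

### The arm

A 6-joint arm with a two-finger parallel gripper is mounted at the origin on the work surface. World frame = base frame: x ahead of the robot, y to its left, z up, the work surface at z = 0. Lengths are in m, angles in rad, forces in N, time in s.
With the tool pointing down it reaches from about 0.4 to 0.825 m from the base axis. Payload 7 kg.
Tool frame: the origin (TCP) lies between the finger pads; the fingertips stand 8 mm ahead of it and the grasp point (between the pads) lies 11 mm behind it (arm.finger_overhang is the distance from the TCP to the fingertips, in m); z points along the fingers, y is the line along which they close (so a half turn about z gives the same grasp; the last joint's range is limited). The gripper opens to 88 mm and grips with 3 to 60 N. Pads are 19 mm wide; open, the fingers measure 130 mm over their backs; the gripper's body (78 mm by 193 mm) begins 47 mm behind the grasp point.
Start: joints at [1.583, 0.359, 0.012, 0, -1.224, -0.288], TCP at [0.184, 0.649, 0.235] pointing down, gripper open.
Joint ranges: [-3.07, 3.07], [-1.43, 2.12], [-1.02, 1.25], [-3.03, 1.67], [-3.05, -0], [-3.03, 3.03]. Speed limits (rad/s): [2.39, 2.39, 3.01, 3.14, 3.14, 3.14].

### API

Orientations are given as [roll, pitch, yaw] about the fixed x, y, z axes, in that order (R = Rz(yaw) Ry(pitch) Rx(roll)).
In Python, from station import arm gives the robot as it stands.
- The arm moves only by the tool move_arm, never from a script. Its argument "rows" is text: rows parted by semicolons, each of 7 numbers parted by spaces: the turn, a rotation vector about the tool's x, y, z in degrees, then the shift along the tool's x, y, z in m, then the finger opening in m, from 0 to 0.0876. A call has 1 to 8 rows; each row shifts and turns the commanded pose from where the row before left it, along the tool's axes as they then stand; what a row does not reach is not made up. A row lasts 1/8 s, in which the tool goes at most 62.5 mm and 10.7 degrees, less where a joint would pass 70% of its speed; a pose out of reach is approached as far as the arm can. A call is refused whole if a number of a shift passes 0.0625 or a number of a turn 10.7, either way. A call with a gripper value outside its range is refused whole. The fingers move at their own pace and stop on an object; "squeeze" is the grip in N (left out, the last holds). Time passes only in rows, so rows that do not move let the fingers close. It gives the time, the measured TCP pose, the force, the opening and the grip force at its end, in the units of the state.
- arm.get_state(): the state, without advancing time (a new reading comes with each control period).
- arm.grab_frame(name): name is "side" or "top" or "wrist"; returns (picture, depth): 384x512x3 uint8, blue, green, red; 384x512 float32, m along the optical axis (not along the pixel's ray), 0 where there is no reading.
- arm.camera_model(name): a dict with "mtx" (3x3 intrinsics, pixels), "camera_from_world" (4x4, takes a point from world to camera coordinates); the wrist camera has in their place "mount" (4x4, takes a point from camera to tool coordinates, whose origin is the TCP and whose axes are the flange's). Camera axes: x right, y down, z forward; pixel columns grow to the right and rows downward; lengths in m; the calibration is good to about 2 mm. A picture is of the moment at which its call begins: read the wrist's pose just before it. camera_model takes no time and is no camera call.
- arm.job_done(): hands the job in; it is judged then, once.
The state is a dict: "t": time; "q": joint angles; "qd": joint speeds; "joint_efforts": joint torques, N m; "eef_pos": TCP position; "ee_rot": TCP orientation; "force": force on the tool from outside, world axes, zero at the start; "moment": the same for the moment, N m; "width": finger opening in m; "gripper_force": force on a finger pad.
Only numpy, scipy, OpenCV 4.12 (cv2) and the standard library are available. Lean on these libraries where they do the work, as an engineer would, in place of code of your own. Each camera call takes 0.05 s, during which the arm holds its last target. There are 200 camera calls.

### The job

The four steel saddles lying loose on the inspection tray have passed inspection: sweep them with the fingertips off the open end of the tray, so that all four drop into the blue parts bin below it. Only push them along the tray, never pick one up or lift it. The loupe and the reference sample (the saddle mounted on a wooden block) stay standing where they are on the tray, and the bin and the other things on the bench must not be shifted.

Things in the scene. Friction and masses are not known exactly. Their poses are not given: they have to be found in the camera images.
- tray: Inspection tray, fixed: a white flat floor 100 mm above the bench on a steel stand. In its own frame (origin on the bench, x across, y along, z up) the floor spans x -135..135 mm and y -150..190 mm. Steel rims 4 mm thick stand 15 mm above the floor along both long sides (x = -135 and 135) and the back end (y = 190); the end at y = -150 is open, without any rim: there the sheet folds straight down 30 mm as an apron that hangs into the mouth of the bin waiting below.
- tray_edge (a point): Middle of the tray's open edge, at floor height (100 mm above the bench). Sweep past this edge, towards the tray's -y.
- bin: Blue open-topped plastic parts bin standing on the bench, 310 mm (its x, across the tray) x 190 mm (its y), 85 mm high, walls and floor 4 mm, a 7 mm outward flange round the rim; loose, 0.7 kg. Origin: centre of its underside. Its near wall stands about 20 mm under the tray's open edge, so its mouth spans the whole open end and reaches about 166 mm outwards from the edge.
- clip_a: One of four identical inspected parts to be swept: plain dark steel saddle, an upside-down U folded from 2.5 mm sheet, 42 mm long (its x) x 26 mm wide (its y) x 16 mm high, about 30 g, lying on the tray open side down, at any yaw. The web is uppermost, so fingertips a few mm above the tray meet a full face from every side. Origin: centre of its underside (when lying as at the start), z up.
- clip_b: One of four identical inspected parts to be swept: plain dark steel saddle, an upside-down U folded from 2.5 mm sheet, 42 mm long (its x) x 26 mm wide (its y) x 16 mm high, about 30 g, lying on the tray open side down, at any yaw. The web is uppermost, so fingertips a few mm above the tray meet a full face from every side. Origin: centre of its underside (when lying as at the start), z up.
- clip_c: One of four identical inspected parts to be swept: plain dark steel saddle, an upside-down U folded from 2.5 mm sheet, 42 mm long (its x) x 26 mm wide (its y) x 16 mm high, about 30 g, lying on the tray open side down, at any yaw. The web is uppermost, so fingertips a few mm above the tray meet a full face from every side. Origin: centre of its underside (when lying as at the start), z up.
- clip_d: One of four identical inspected parts to be swept: plain dark steel saddle, an upside-down U folded from 2.5 mm sheet, 42 mm long (its x) x 26 mm wide (its y) x 16 mm high, about 30 g, lying on the tray open side down, at any yaw. The web is uppermost, so fingertips a few mm above the tray meet a full face from every side. Origin: centre of its underside (when lying as at the start), z up.
- loupe: Black round standing loupe, 36 mm across, 42 mm high, 90 g, standing upright on the tray among the saddles. Origin: centre of its underside. To be left alone.
- sample: Reference sample: a saddle like the others, fixed on top of a dark wooden block 50 mm (its x) x 40 mm (its y) x 14 mm; 30 mm high in all, about 120 g, standing on the tray among the saddles. Origin: centre of its underside. To be left alone.
- caliper: Digital caliper lying flat, 235 x 83 x 14 mm, at the left of the bench. Bystander. Origin: at its underside. To be left alone.
- counter: Round steel hand tally counter lying flat, 46 mm across, 65 mm long, 22 mm high, at the near right. Bystander. Origin: at its underside. To be left alone.
- wash_bottle: White plastic wash bottle with bent spout, 58 mm across, 170 mm high, standing at the right. Bystander. Origin: at its underside. To be left alone.
- tape: Roll of tape lying flat, 94 mm across, 18 mm high, at the right. Bystander. Origin: at its underside. To be left alone.
- deburrer: Pen-shaped hand deburring tool lying flat, 148 mm long, 13 mm thick, at the near left. Bystander. Origin: at its underside. To be left alone.
Things that resemble listed ones, but are neither listed nor needed, are in the scene too. Leave any turquoise look-alike of the clip_d alone. What is shaped like the clip_b but turquoise is not meant.

How it is judged:
By the outcome, as a careful person would: the job done as asked, in the order asked, and still so for the second after the job is handed in, with the robot touching nothing.
It also fails if it takes over 72 s, if anything falls off the work surface, if the arm or the gripper's body presses on something with over 40 N, if the wrist force passes 120 N, or if a joint passes its speed limit or range.

## Working session

There is one attempt and no reset: what is moved stays moved. The work goes in short steps, Python scripts to look and compute and a tool call to move; the robot and the scene stay as the last step left them, time stands still between calls to the robot, and variables do not carry over. Pictures are saved under pics/ and viewed, at most 10 in all, crops included, and the job is handed in when it is done.

Besides the shell and the picture viewer there is one more tool, called after ">>>" as name(argument=value, ...) on one line, values as JSON. move_arm: Moves the arm, as the interface text tells. Its arguments: {"type":"object","properties":{"rows":{"type":"string"},"squeeze":{"type":"number"}},"required":["rows"]}

```bash
mkdir -p pics; ls; python3 - <<'E'
from station import arm
import cv2,numpy as np
s=arm.get_state();print(s['t'],s['eef_pos'],s['ee_rot'],s['width'],arm.finger_overhang)
for n in ['top','side']:
    p,d=arm.grab_frame(n);cv2.imwrite(f'pics/{n}0.png',p);np.save(f'pics/{n}0.npy',d)
    print(arm.camera_model(n))
print(arm.camera_model('wrist'))
E
```

```text
pics
0.0 [0.18372048 0.64903519 0.23363303] [ 3.13995030e+00 -1.44025608e-04 -2.75949098e-01] 0.08798043791078955 0.008
{'mtx': array([[498.76355956,   0.        , 252.28593062],
       [  0.        , 498.76355956, 195.18161506],
       [  0.        ,   0.        ,   1.        ]]), 'camera_from_world': array([[ 0.00853752, -0.99989768,  0.01147751, -0.02569656],
       [-0.99737892, -0.00933961, -0.07175006,  0.48149049],
       [ 0.07184991, -0.01083486, -0.9973566 ,  1.52949985],
       [ 0.        ,  0.        ,  0.        ,  1.        ]])}
{'mtx': array([[453.84418399,   0.        , 258.38429735],
       [  0.        , 453.84418399, 191.31934679],
       [  0.        ,   0.        ,   1.        ]]), 'camera_from_world': array([[-0.99369169, -0.11179542,  0.00886601,  0.48929204],
       [-0.08561038,  0.70512328, -0.70389774,  0.10738962],
       [ 0.07244091, -0.70021636, -0.71024599,  1.33075006],
       [ 0.        ,  0.        ,  0.        ,  1.        ]])}
{'mtx': array([[269.04705181,   0.        , 255.53459997],
       [  0.        , 269.04705181, 191.9916833 ],
       [  0.        ,   0.        ,   1.        ]]), 'mount': array([[-1.62313779e-04, -9.56336190e-01, -2.92268824e-01,
         8.02655167e-02],
       [ 9.99999703e-01, -3.75610393e-04,  6.73681437e-04,
         2.84817172e-04],
       [-7.54045147e-04, -2.92268628e-01,  9.56335966e-01,
        -1.50772481e-01],
       [ 0.00000000e+00,  0.00000000e+00,  0.00000000e+00,
         1.00000000e+00]])}
```

View pics/top0.png

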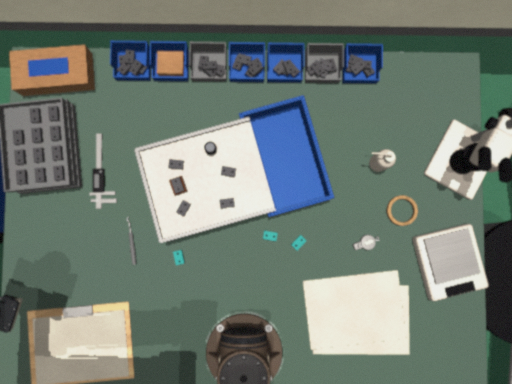

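The top view shows the tray (about (137–275, 118–240)), open to the right into the blue bin. The saddles are near (176,164), (228,171), (183,208) and (227,203). The loupe is at (210,148) and the sample at (178,186).

```bash
cat > h.py <<'E'
from station import arm
import cv2,numpy as np
def w(n,u,v,z):
    m=arm.camera_model(n);K=m['mtx'];T=m['camera_from_world'];R=T[:3,:3];t=T[:3,3]
    c=-R.T@t;r=R.T@np.linalg.solve(K,[u,v,1.]);return c+r*(z-c[2])/r[2]
E
python3 - <<'E'
from h import *
p=cv2.imread('pics/top0.png');d=np.load('pics/top0.npy')
# tray floor region: bright
for q in [(137,150),(247,118),(275,213),(161,240)]: print('corner',q,w('top',*q,.1).round(4))
g=p.max(2)
hsv=cv2.cvtColor(p,cv2.COLOR_BGR2HSV)
white=((g>170)&(hsv[...,1]<60)).astype(np.uint8)
n,l,st,c=cv2.connectedComponentsWithStats(white)
i=l[200,205] ;print(i,st[i])
cs,_=cv2.findContours((l==i).astype(np.uint8),cv2.RETR_CCOMP,cv2.CHAIN_APPROX_NONE)
big=max(cs,key=cv2.contourArea);box=cv2.boxPoints(cv2.minAreaRect(big))
for b in box: print('traycorner',b,w('top',*b,.1).round(4))
m=np.zeros_like(white);cv2.drawContours(m,[cv2.convexHull(big)],-1,1,-1);m=cv2.erode(m,np.ones((7,7)))
dark=((g<130)&(m>0)).astype(np.uint8)
n,l,st,c=cv2.connectedComponentsWithStats(dark)
for i in range(1,n):
    if st[i,4]<20: continue
    pts=np.argwhere(l==i)[:,::-1].astype(np.float32)
    W=np.array([w('top',*q,.116)[:2]*1000 for q in pts],np.float32)
    print(st[i],c[i].round(1),W.mean(0).round(0),cv2.minAreaRect(W))
cv2.imwrite('pics/topz.png',cv2.resize(p[95:250,125:345],None,fx=3.6,fy=3.6,interpolation=cv2.INTER_CUBIC))
E
```

```text
corner (137, 150) [0.6061 0.3204 0.1   ]
corner (247, 118) [ 0.7053 -0.0028  0.1   ]
corner (275, 213) [ 0.424  -0.0875  0.1   ]
corner (161, 240) [0.3425 0.2441 0.1   ]
2 [  135   118   141   125 10655]
traycorner [133.04636 148.60495] [0.6101 0.3321 0.1   ]
traycorner [248.89423  116.063416] [ 0.7112 -0.0084  0.1   ]
traycorner [275.3335  210.18723] [ 0.4323 -0.0884  0.1   ]
traycorner [159.48563 242.72876] [0.3345 0.2483 0.1   ]
[205 142  11  13  68] [210.5 149.4] [607. 103.] ((611.59228515625, 104.36598205566406), (35.417972564697266, 29.190446853637695), 0.7962511777877808)
[169 160  14   9 108] [175.8 164.4] [562. 203.] ((563.5267333984375, 203.95016479492188), (23.454740524291992, 37.853580474853516), 0.5726627707481384)
[222 167  13  10 100] [228.1 171.5] [543.  51.] ((543.3036499023438, 50.651947021484375), (36.57027816772461, 22.964323043823242), 79.19224548339844)
[170 177  17  18 195] [178.1 185.5] [501. 195.] ((500.7776184082031, 195.17674255371094), (46.14205551147461, 35.53418731689453), 21.525358200073242)
[220 199  14   9  96] [226.6 202.9] [451.  54.] ((451.4378662109375, 53.73193359375), (21.611452102661133, 37.024810791015625), 7.6593475341796875)
[177 201  13  15 105] [183.  207.9] [436. 180.] ((435.5651550292969, 179.8658447265625), (23.368364334106445, 36.107704162597656), 63.99504089355469)
```

View pics/topz.png

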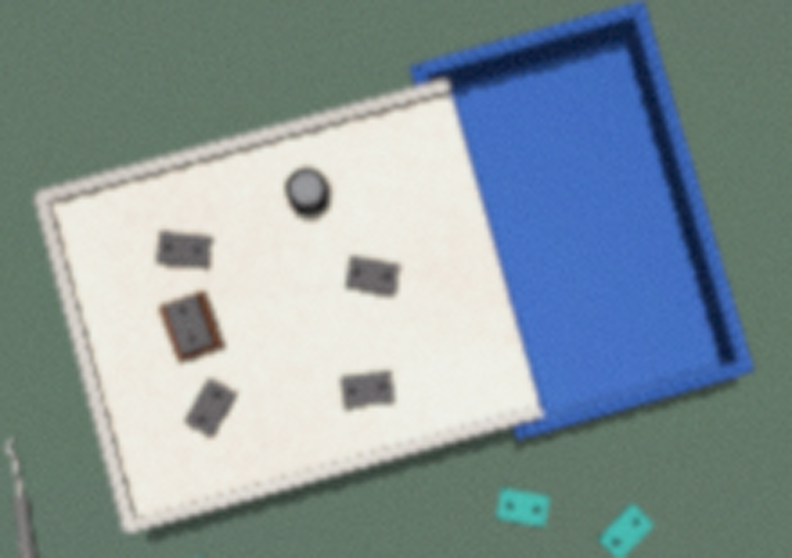

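View pics/side0.png

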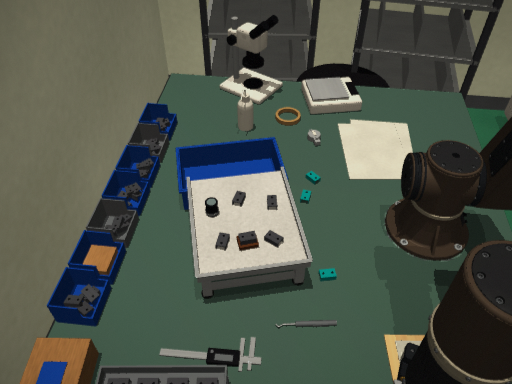

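>>> move_arm(rows="0 0 9.6 0 0 0 0.015;0 0 9.6 0 0 0 0.015;0 0 9.6 0 0 0 0.015;0 0 9.6 0 0 0 0.015;0 0 9.6 0 0 0 0.015;0 0 9.7 0 0 0 0.015;0 0 0 0.05 -0.0075 0 0.015;0 0 0 0.05 -0.0075 0 0.015")

```text
t: 1.1
eef_pos: [0.2267, 0.5566, 0.2335]
ee_rot: [3.141, -0.002, -1.282]
force: [0.6, 0.0, 0.4]
width: 0.0167
gripper_force: 0.0
```

>>> move_arm(rows="0 0 0 0.05 -0.0075 0 0.015;0 0 0 0.05 -0.0075 0 0.015;0 0 0 0.05 -0.0075 0 0.015;0 0 0 0.05 -0.0075 0 0.015;0 0 0 0.05 -0.0075 0 0.015;0 0 0 0.05 -0.0075 0 0.015;0 0 0 0.05 -0.0075 0 0.015;0 0 0 0.05 -0.0075 0 0.015")

```text
t: 2.1
eef_pos: [0.3979, 0.1897, 0.2346]
ee_rot: [-3.141, 0.0, -1.282]
force: [0.9, 0.9, 0.2]
width: 0.0148
gripper_force: 0.0
```

>>> move_arm(rows="0 0 0 0.045 -0.006 0 0.015;0 0 0 0.04 -0.006 0 0.015;0 0 0 0 0 0 0.015;0 0 0 0 0 0 0.015")

```text
t: 2.6
eef_pos: [0.4332, 0.1132, 0.2344]
ee_rot: [3.141, 0.0, -1.284]
force: [1.1, 1.2, 0.1]
width: 0.0153
gripper_force: 0.0
```

```bash
cat >> h.py <<'E'
from scipy.spatial.transform import Rotation as Rr
O=np.array([.522,.099]);th=np.radians(16.5)
X=np.array([np.cos(th),np.sin(th)]);Y=np.array([-np.sin(th),np.cos(th)])
def tray(p): d=np.asarray(p)[:2]-O; return np.array([d@X,d@Y])*1000
def wrist(s,u,v,z):
    m=arm.camera_model('wrist');M=m['mount'];T=np.eye(4)
    T[:3,:3]=Rr.from_euler('xyz',s['ee_rot']).as_matrix();T[:3,3]=s['eef_pos'];T=T@M
    r=T[:3,:3]@np.linalg.solve(m['mtx'],[u,v,1.]);c=T[:3,3];return c+r*(z-c[2])/r[2]
E
python3 - <<'E'
from h import *
s=arm.get_state();print(s['t'],s['eef_pos'],tray(s['eef_pos']),s['q'])
p,d=arm.grab_frame('wrist');cv2.imwrite('pics/w1.png',p)
for q in [(100,100),(400,100),(250,150),(250,250)]: print(q,wrist(s,*q,.1),tray(wrist(s,*q,.1)),d[q[1],q[0]])
E
```

```text
2.6 [0.43321903 0.11316231 0.23437562] [-81.10263552  38.79426423] [ 6.98010929e-01 -2.57590861e-02 -4.61669105e-01 -2.03888652e-04
 -1.13517820e+00 -4.10973581e-01]
(100, 100) [0.60873769 0.07153086 0.1       ] [ 75.36414987 -50.97278841] 0.27025402
(400, 100) [ 0.32002232 -0.01362185  0.1       ] [-225.64652336  -50.61929535] 0.36391866
(250, 150) [0.45054134 0.07707328 0.1       ] [-74.74349923  -0.72842044] 0.28417498
(250, 250) [0.41773892 0.19081057 0.1       ] [-73.89196737 117.64153127] 0.3013143
```

View pics/w1.png

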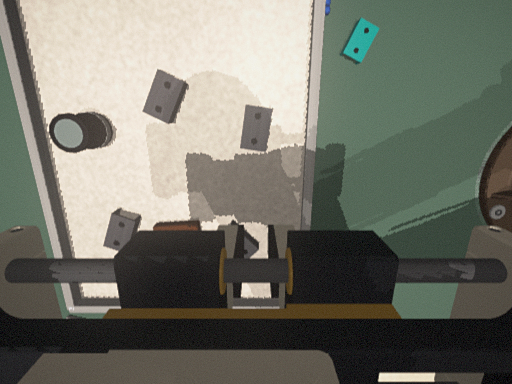

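The wrist view looks along the tray. Clip C is at (257,128), B at (165,95), the loupe at (65–108,132) and A at (122,230). The rims run along the left, from about (5,0), and along the right, from about (320,0) to (303,200).

```bash
python3 - <<'E'
from h import *
s=arm.get_state()
for n,q,z in [('C',(257,128),.116),('B',(165,96),.116),('A',(122,230),.116),('loupetop',(64,133),.142),('loupebase',(99,132),.1),('Rrim bottom',(313,60),.1),('Rrim bottom',(303,180),.1),('Lrim bottom',(26,60),.1),('Lrim',(52,190),.1),('Rrimtop',(318,60),.115)]: print(n,tray(wrist(s,*q,z)).round(1))
E
```

```text
C [-81.9 -24. ]
B [  4.9 -53.4]
A [65.5 84.7]
loupetop [ 89.2 -21.3]
loupebase [ 82.  -18.9]
Rrim bottom [-135.9  -86.9]
Rrim bottom [-132.4   32.5]
Lrim bottom [140.8 -86.9]
Lrim [144.6  43.8]
Rrimtop [-137.5  -84.4]
```

>>> move_arm(rows="0 0 0 0 0 0.045 0.015;0 0 0 0 0 0.045 0.015;0 0 0 0 0 0.02 0.015;0 0 0 0 0 0.01 0.015;0 0 0 0 0 0 0.015;0 0 0 0 0 0 0.015")

```text
t: 3.4
eef_pos: [0.4339, 0.1139, 0.1155]
ee_rot: [-3.14, 0.0, -1.282]
force: [-0.1, 0.4, -0.1]
width: 0.0152
gripper_force: 0.0
```

>>> move_arm(rows="0 0 0 0.012 0 0.002 0.015;0 0 0 0.015 0 0 0.015;0 0 0 0.018 0 0 0.015;0 0 0 0.018 0 0 0.015;0 0 0 0.018 0 0 0.015;0 0 0 0.018 0 0 0.015;0 0 0 0.018 0 0 0.015;0 0 0 0.018 0 0 0.015")

```text
t: 4.4
eef_pos: [0.472, -0.0178, 0.1128]
ee_rot: [-3.141, 0.0, -1.284]
force: [0.4, 0.7, 0.3]
width: 0.0148
gripper_force: 0.2
```

>>> move_arm(rows="0 0 0 0.015 0 0 0.015;0 0 0 0.013 0 0 0.015;0 0 0 0.012 0 0 0.015;0 0 0 0.012 0 0 0.015;0 0 0 0.012 0 0 0.015;0 0 0 0.012 0 0 0.015;0 0 0 0 0 0 0.015;0 0 0 0 0 0 0.015")

```text
t: 5.4
eef_pos: [0.4932, -0.0891, 0.1125]
ee_rot: [3.141, 0.0, -1.283]
force: [0.0, 0.1, 0.1]
width: 0.0148
gripper_force: 0.0
```

```bash
python3 - <<'E'
from h import *
s=arm.get_state();print(s['t'],s['eef_pos'],tray(s['eef_pos']),s['force'])
p,d=arm.grab_frame('side');cv2.imwrite('pics/s1.png',cv2.resize(p[120:310,150:340],None,fx=3,fy=3))
E
```

```text
5.4 [ 0.4932016  -0.08909681  0.11248445] [ -81.03485509 -172.17174769] [0.00919898 0.13527925 0.10895742]
```

View pics/s1.png

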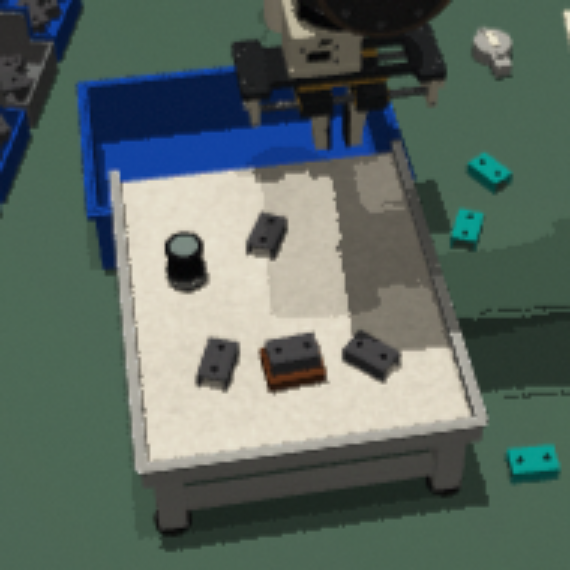

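The side view shows clip C gone over the edge. B (265,235), A (218,362), D (372,355), the loupe and the sample are all undisturbed.

>>> move_arm(rows="0 0 0 0 0 -0.06 0.015;0 0 0 -0.043 -0.0215 0 0.015;0 0 0 -0.043 -0.0215 0 0.015;0 0 0 -0.043 -0.0215 0 0.015;0 0 0 -0.043 -0.0215 0 0.015;0 0 0 0 0 0 0.015;0 0 0 0 0 0.03 0.015;0 0 0 0 0 0 0.015")

```text
t: 6.45
eef_pos: [0.5251, 0.0994, 0.1409]
ee_rot: [3.137, -0.001, -1.283]
force: [0.0, 0.1, 1.0]
width: 0.0148
gripper_force: 0.0
```

>>> move_arm(rows="0 0 0 0 0 0.02 0.015;0 0 0 0 0 0.0095 0.015;0 0 0 0 0 0 0.015;0 0 0 0.014 0 0 0.015;0 0 0 0.016 0 0 0.015;0 0 0 0.018 0 0 0.015;0 0 0 0.018 0 0 0.015;0 0 0 0.018 0 0 0.015")

```text
t: 7.45
eef_pos: [0.5511, 0.0183, 0.1131]
ee_rot: [-3.142, -0.0, -1.283]
force: [0.6, 0.4, 1.0]
width: 0.0149
gripper_force: 0.2
```

>>> move_arm(rows="0 0 0 0.015 0 0 0.015;0 0 0 0.013 0 0 0.015;0 0 0 0.012 0 0 0.015;0 0 0 0.012 0 0 0.015;0 0 0 0.012 0 0 0.015;0 0 0 0.012 0 0 0.015;0 0 0 0.012 0 0 0.015;0 0 0 0 0 0 0.015")

```text
t: 8.45
eef_pos: [0.5759, -0.0655, 0.113]
ee_rot: [3.141, -0.0, -1.284]
force: [-1.0, 0.0, -0.1]
width: 0.0151
gripper_force: 0.0
```

>>> move_arm(rows="0 0 0 0 0 -0.06 0.01;0 0 0 -0.046 0.0096 0 0.01;0 0 0 -0.046 0.0096 0 0.01;0 0 0 -0.046 0.0096 0 0.01;0 0 0 -0.046 0.0096 0 0.01;0 0 0 -0.046 0.0096 0 0.01;0 0 0 -0.046 0.0096 0 0.01;0 0 0 -0.046 0.0096 0 0.01")

```text
t: 9.45
eef_pos: [0.4188, 0.2265, 0.1733]
ee_rot: [-3.141, 0.0, -1.282]
force: [1.3, -0.2, -0.6]
width: 0.0096
gripper_force: 0.0
```

>>> move_arm(rows="0 0 0 0 0 0 0.01;0 0 0 0 0 0 0.01;0 0 0 0 0 0.02 0.01;0 0 0 0 0 0 0.01")

```text
t: 9.95
eef_pos: [0.4195, 0.2234, 0.152]
ee_rot: [3.139, -0.001, -1.285]
force: [-0.5, -0.3, 0.9]
width: 0.0098
gripper_force: 0.0
```

```bash
python3 - <<'E'
from h import *
s=arm.get_state();print(s['t'],s['eef_pos'],tray(s['eef_pos']),s['force'])
p,d=arm.grab_frame('side');cv2.imwrite('pics/s2.png',cv2.resize(p[120:310,150:340],None,fx=3,fy=3))
E
```

```text
9.95 [0.41950502 0.22339929 0.15198052] [-62.94289935 148.38664162] [-0.51079168 -0.31149822  0.88460987]
```

View pics/s2.png

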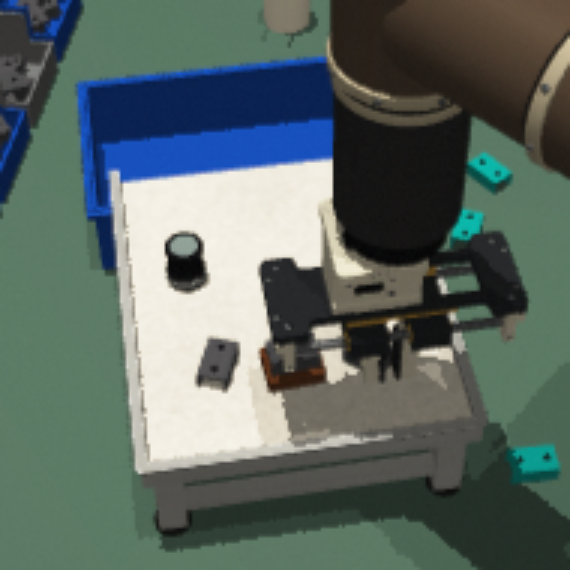

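B is gone too. D sits ahead of the fingers, and the loupe, sample and A are unchanged. Descending and sweeping D.

>>> move_arm(rows="0 0 0 0 0 0.025 0.01;0 0 0 0 0 0.0145 0.01;0 0 0 0 0 0 0.01;0 0 0 0.014 0 0 0.01;0 0 0 0.016 0 0 0.01;0 0 0 0.018 0 0 0.01;0 0 0 0.02 0 0 0.01;0 0 0 0.02 0 0 0.01")

```text
t: 11.0
eef_pos: [0.4453, 0.1391, 0.1139]
ee_rot: [-3.141, 0.0, -1.283]
force: [0.9, -0.2, -0.2]
width: 0.01
gripper_force: 0.1
```

>>> move_arm(rows="0 0 0 0.02 0 0 0.01;0 0 0 0.02 0 0 0.01;0 0 0 0.02 0 0 0.01;0 0 0 0.02 0 0 0.01;0 0 0 0.02 0 0 0.01;0 0 0 0.02 0 0 0.01;0 0 0 0.018 0 0 0.01;0 0 0 0.016 0 0 0.01")

```text
t: 12.0
eef_pos: [0.4887, -0.0086, 0.1138]
ee_rot: [-3.141, -0.0, -1.284]
force: [-0.3, 0.3, -0.1]
width: 0.0103
gripper_force: 0.1
```

```bash
python3 - <<'E'
from h import *
s=arm.get_state();print(s['t'],s['eef_pos'],tray(s['eef_pos']),s['force'])
p,d=arm.grab_frame('side');cv2.imwrite('pics/s3.png',cv2.resize(p[120:310,150:340],None,fx=3,fy=3))
E
```

```text
12.0 [ 0.48871412 -0.00859209  0.11381657] [-62.47296721 -93.70772154] [-0.30405539  0.25854275 -0.05916943]
```

View pics/s3.png

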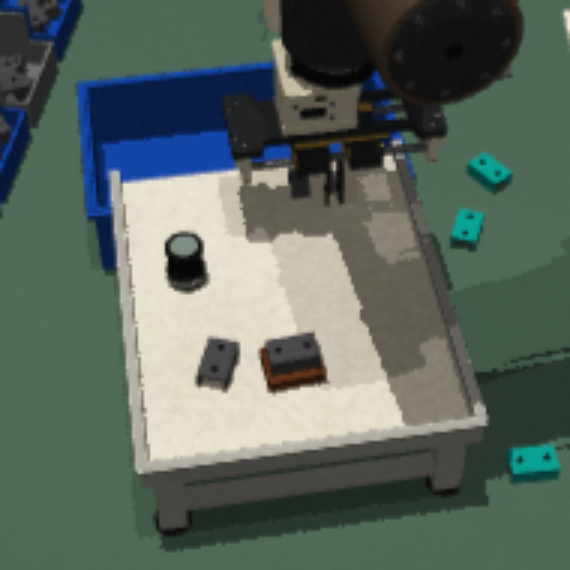

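D is ahead of the fingers, showing at (298,182) and seemingly drifted to the left (tray +x). I'll quantify that before continuing.

```bash
python3 - <<'E'
from h import *
for q in [(289,182),(308,192),(298,195)]: print(tray(w('side',150+q[0]/3,120+q[1]/3,.104)).round(0))
print(tray(w('side',150+336/3,120+203/3,.106)).round(0),'fingertip L/R')
s=arm.get_state()
p,d=arm.grab_frame('wrist');cv2.imwrite('pics/w2.png',p[100:300,130:400])
E
```

```text
[ -27. -124.]
[ -43. -108.]
[ -32. -105.]
[-66. -86.] fingertip L/R
```

View pics/w2.png

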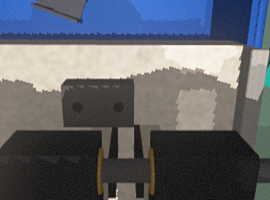

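D lies square across the front of the fingers, about 15 mm off centre, and one clip is visible in the bin (60,8). I'll recentre behind D, then finish the sweep.

>>> move_arm(rows="0 0 0 -0.008 0 0 0.01;0 0 0 0 -0.014 0 0.01;0 0 0 0.006 0 0 0.01;0 0 0 0.012 0 0 0.01;0 0 0 0.012 0 0 0.01;0 0 0 0.012 0 0 0.01;0 0 0 0.012 0 0 0.01;0 0 0 0.012 0 0 0.01")

```text
t: 13.1
eef_pos: [0.5187, -0.0597, 0.1136]
ee_rot: [3.142, -0.0, -1.283]
force: [-0.5, 0.3, -0.1]
width: 0.01
gripper_force: 0.0
```

>>> move_arm(rows="0 0 0 0.012 0 0 0.01;0 0 0 0.012 0 0 0.01;0 0 0 0 0 0 0.01;0 0 0 0 0 0 0.01")

```text
t: 13.6
eef_pos: [0.5252, -0.0817, 0.1135]
ee_rot: [3.141, 0.0, -1.283]
force: [0.4, -1.0, -0.0]
width: 0.01
gripper_force: 0.0
```

>>> move_arm(rows="0 0 0 0 0 -0.06 0.01;0 0 0 -0.0446 -0.0169 0 0.01;0 0 0 -0.0446 -0.0169 0 0.01;0 0 0 -0.0446 -0.0169 0 0.01;0 0 0 -0.0446 -0.0169 0 0.01;0 0 0 -0.0446 -0.0169 0 0.01;0 0 0 -0.0446 -0.0169 0 0.01;0 0 0 -0.0446 -0.0169 0 0.01")

```text
t: 14.6
eef_pos: [0.5497, 0.2533, 0.1737]
ee_rot: [-3.141, 0.0, -1.282]
force: [0.4, -0.0, -0.1]
width: 0.01
gripper_force: 0.0
```

>>> move_arm(rows="0 0 0 0 0 0 0.01;0 0 0 0 0 0.03 0.01;0 0 0 0 0 0.02 0.01;0 0 0 0 0 0.009 0.01;0 0 0 0 0 0 0.01")

```text
t: 15.22
eef_pos: [0.5499, 0.2509, 0.1143]
ee_rot: [3.141, -0.0, -1.283]
force: [0.5, -0.7, 1.0]
width: 0.0099
gripper_force: 0.0
```

```bash
python3 - <<'E'
from h import *
s=arm.get_state();print(s['t'],s['eef_pos'],tray(s['eef_pos']),s['force'])
p,d=arm.grab_frame('wrist');cv2.imwrite('pics/w3.png',p)
E
```

```text
15.225 [0.54985487 0.25091372 0.11434827] [ 69.8536257  137.74666457] [ 0.49752939 -0.67217793  1.04023958]
```

View pics/w3.png

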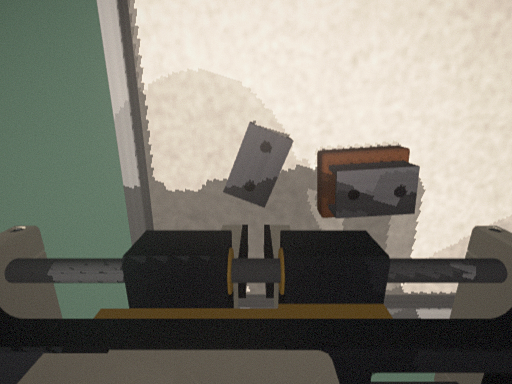

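Clip A is straight ahead of the fingers at (258,163), with the sample's edge clear at column 318. Next I push A forward 70 mm, stopping short of the loupe.

>>> move_arm(rows="0 0 0 0.012 0 0 0.01;0 0 0 0.012 0 0 0.01;0 0 0 0.012 0 0 0.01;0 0 0 0.012 0 0 0.01;0 0 0 0.012 0 0 0.01;0 0 0 0.01 0 0 0.01;0 0 0 0 0 0 0.01")

```text
t: 16.15
eef_pos: [0.5701, 0.1834, 0.1145]
ee_rot: [3.141, -0.0, -1.284]
force: [-0.1, -0.5, 0.7]
width: 0.0097
gripper_force: 0.0
```

```bash
python3 - <<'E'
from h import *
s=arm.get_state();print(s['t'],s['eef_pos'],tray(s['eef_pos']),s['force'],s['q'])
p,d=arm.grab_frame('wrist');cv2.imwrite('pics/w4.png',p)
E
```

```text
16.15 [0.5701139  0.18337109 0.11448881] [70.09524315 67.23157646] [-0.12948707 -0.46628596  0.70278283] [ 6.37197592e-01  3.37749794e-01 -3.15822302e-01 -3.03995587e-06
 -9.17425805e-01 -3.50307742e-01]
```

View pics/w4.png

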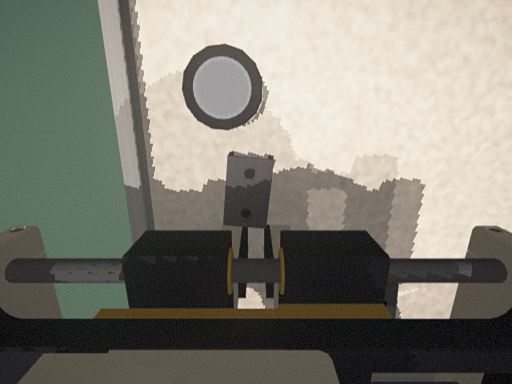

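The wrist view shows clip A aligned with the tray, centre (248,191), with the loupe just ahead at (222,87). I'll lift, turn the tool 90° and push A sideways, clear of the loupe.

>>> move_arm(rows="0 0 0 -0.005 0 0 0;0 0 0 0 0 -0.06 0;0 0 10.6 0.035 -0.034 0 0;0 0 10.6 0 0 0 0;0 0 10.6 0 0 0 0;0 0 10.6 0 0 0 0;0 0 10.6 0 0 0 0;0 0 10.6 0 0 0 0")

```text
t: 17.2
eef_pos: [0.6109, 0.1659, 0.1745]
ee_rot: [3.142, -0.0, -2.398]
force: [-0.1, 0.2, 0.3]
width: 0.0005
gripper_force: 0.0
```

>>> move_arm(rows="0 0 10.6 0 0 0 0;0 0 10.6 0 0 0 0;0 0 5.2 0 0 0 0;0 0 0 0 0 0 0;0 0 0 0 0 0 0")

```text
t: 17.82
eef_pos: [0.611, 0.1655, 0.1745]
ee_rot: [-3.142, -0.0, -2.851]
force: [-0.7, -0.4, 1.2]
width: 0.0001
gripper_force: 0.0
```

```bash
cat >> h.py <<'E'
def blobs(n='wrist',thr=110,mn=60):
    s=arm.get_state();print(s['t'],s['eef_pos'].round(4),np.round(s['ee_rot'],3),'tray',tray(s['eef_pos']).round(1),'q6',s['q'][5].round(2))
    p,d=arm.grab_frame(n);m=arm.camera_model(n)
    if n=='wrist':
        T=np.eye(4);T[:3,:3]=Rr.from_euler('xyz',s['ee_rot']).as_matrix();T[:3,3]=s['eef_pos'];T=T@m['mount']
    else: T=np.linalg.inv(m['camera_from_world'])
    v,u=np.mgrid[:384,:512];r=np.stack([u,v,np.ones_like(u)],-1)@np.linalg.inv(m['mtx']).T*d[...,None]
    P=r@T[:3,:3].T+T[:3,3]
    tx=((P[...,:2]-O)@X)*1000;ty=((P[...,:2]-O)@Y)*1000;z=P[...,2]*1000
    ok=(d>0)&(abs(tx)<130)&(ty>-149)&(ty<186)&(z>106)&(z<150)
    k,l,st,c=cv2.connectedComponentsWithStats(ok.astype(np.uint8))
    for i in range(1,k):
        if st[i,4]<mn: continue
        q=l==i;f=lambda a:np.percentile(a[q],[2,98]).round(0)
        print('blob',st[i].tolist(),'x',f(tx),'y',f(ty),'z',f(z))
    return p,d,tx,ty,z
E
python3 -c "
from h import *
blobs();blobs('top',mn=20)"
```

```text
17.825 [0.611  0.1655 0.1745] [-3.142 -0.    -2.851] tray [104.2  38.5] q6 -1.85
blob [420, 0, 61, 240, 2740] x [-44. 125.] y [182. 186.] z [106. 119.]
blob [311, 45, 58, 76, 4063] x [-15.  31.] y [ 79. 112.] z [111. 132.]
blob [223, 155, 56, 38, 1794] x [61. 88.] y [13. 54.] z [109. 118.]
blob [149, 162, 58, 57, 2406] x [67. 99.] y [-36.  -5.] z [110. 144.]
17.875 [0.611  0.1654 0.1745] [-3.142 -0.    -2.852] tray [104.2  38.3] q6 -1.85
blob [204, 145, 13, 11, 111] x [68. 91.] y [-37.  -5.] z [108. 149.]
blob [186, 152, 16, 13, 134] x [62. 88.] y [14. 54.] z [107. 122.]
blob [168, 176, 20, 20, 247] x [-17.  31.] y [ 80. 119.] z [107. 135.]
blob [148, 191, 7, 22, 24] x [-47.  13.] y [183. 186.] z [109. 123.]
```

>>> move_arm(rows="0 0 0 0 -0.004 0.03 0;0 0 0 0 0 0.02 0;0 0 0 0 0 0.0105 0;0 0 0 0 0 0 0;0 0 0 0.012 0 0 0;0 0 0 0.013 0 0 0;0 0 0 0.013 0 0 0;0 0 0 0.013 0 0 0")

```text
t: 18.92
eef_pos: [0.5624, 0.1465, 0.1146]
ee_rot: [3.141, 0.001, -2.853]
force: [-0.2, 0.4, 0.8]
width: 0.0005
gripper_force: 0.1
```

>>> move_arm(rows="0 0 0 0.012 0 0 0;0 0 0 0 0 0 0;0 0 0 -0.006 0 0 0;0 0 0 0 0 -0.04 0;0 0 0 0 0 -0.02 0;0 0 0 0 0 0 0")

```text
t: 19.68
eef_pos: [0.5592, 0.1458, 0.1756]
ee_rot: [3.141, 0.003, -2.853]
force: [-0.4, 0.2, -0.6]
width: 0.0007
gripper_force: 0.0
```

```bash
python3 -c "
from h import *
blobs();blobs('side',mn=20)"
```

```text
19.675 [0.5592 0.1458 0.1756] [ 3.141e+00  3.000e-03 -2.853e+00] tray [49.  34.3] q6 -1.88
blob [419, 0, 66, 258, 2873] x [-98.  91.] y [183. 186.] z [106. 118.]
blob [311, 124, 54, 66, 3300] x [-18.  28.] y [ 79. 112.] z [110. 132.]
blob [228, 150, 54, 34, 1796] x [ 2. 27.] y [12. 52.] z [108. 118.]
blob [179, 223, 31, 7, 149] x [66. 71.] y [-32. -10.] z [106. 117.]
blob [414, 283, 10, 10, 66] x [121. 129.] y [182. 186.] z [108. 118.]
19.725 [0.5584 0.1454 0.1743] [ 3.141e+00  1.000e-03 -2.854e+00] tray [48.  34.1] q6 -1.88
blob [205, 198, 9, 18, 118] x [ 83. 101.] y [-34.  -3.] z [109. 145.]
blob [235, 216, 12, 13, 114] x [ 2. 27.] y [20. 55.] z [108. 120.]
blob [237, 231, 22, 19, 315] x [-18.  31.] y [ 86. 121.] z [108. 133.]
```

A is now at about (16,33) in tray coordinates, with little room between it and the sample. I'll push it further across, to x≈-50, where there is free space behind it.

>>> move_arm(rows="0 0 0 0 -0.001 0.03 0;0 0 0 0 0 0.02 0;0 0 0 0 0 0.0105 0;0 0 0 0 0 0 0;0 0 0 0.012 0 0 0;0 0 0 0.014 0 0 0;0 0 0 0.014 0 0 0;0 0 0 0.014 0 0 0")

```text
t: 20.78
eef_pos: [0.505, 0.1284, 0.114]
ee_rot: [3.141, 0.001, -2.854]
force: [0.8, 0.8, 0.0]
width: 0.0
gripper_force: 0.0
```

>>> move_arm(rows="0 0 0 0.013 0 0 0;0 0 0 0.012 0 0 0;0 0 0 0 0 0 0;0 0 0 -0.006 0 0 0;0 0 0 0 0 -0.04 0;0 0 0 0 0 -0.02 0;0 0 0 0 0 0 0")

```text
t: 21.65
eef_pos: [0.4895, 0.1241, 0.175]
ee_rot: [3.141, 0.003, -2.854]
force: [-1.1, -0.1, -0.1]
width: 0.0003
gripper_force: 0.0
```

```bash
python3 -c "
from h import *
blobs();blobs('side',mn=20)"
```

```text
21.65 [0.4895 0.1241 0.175 ] [ 3.141e+00  3.000e-03 -2.854e+00] tray [-24.   33.3] q6 -1.92
blob [397, 69, 75, 189, 2028] x [-130.   19.] y [162. 186.] z [106. 119.]
blob [229, 150, 54, 35, 1830] x [-71. -45.] y [12. 52.] z [111. 118.]
blob [307, 210, 49, 23, 889] x [-19.  -6.] y [ 78. 116.] z [106. 131.]
blob [408, 283, 18, 35, 337] x [48. 91.] y [182. 186.] z [106. 118.]
21.7 [0.4886 0.1237 0.1738] [ 3.141e+00  1.000e-03 -2.854e+00] tray [-25.   33.2] q6 -1.92
blob [205, 197, 14, 20, 217] x [ 68. 100.] y [-35.  -2.] z [108. 145.]
blob [262, 212, 12, 14, 117] x [-71. -46.] y [19. 55.] z [107. 120.]
blob [237, 231, 22, 19, 322] x [-18.  31.] y [ 86. 121.] z [107. 133.]
```

>>> move_arm(rows="0 0 0 0.033 0.043 0 0.01;0 0 -10.6 0 0 0 0.01;0 0 -10.6 0 0 0 0.01;0 0 -10.6 0 0 0 0.01;0 0 -10.6 0 0 0 0.01;0 0 -10.6 0 0 0 0.01;0 0 -10.6 0 0 0 0.01;0 0 -10.6 0 0 0 0.01")

```text
t: 22.75
eef_pos: [0.4437, 0.1549, 0.1724]
ee_rot: [3.14, -0.001, -1.553]
force: [0.2, 0.8, 0.4]
width: 0.0097
gripper_force: 0.0
```

>>> move_arm(rows="0 0 -10.6 0 0 0 0.01;0 0 -5.2 0 0 0 0.01;0 0 0 0 0 0 0.01;0 0 0 0 0 0.03 0.01;0 0 0 0 0 0.02 0.01;0 0 0 0 0 0.01 0.01;0 0 0 0 0 0 0.01")

```text
t: 23.62
eef_pos: [0.4437, 0.1549, 0.1129]
ee_rot: [3.14, -0.001, -1.284]
force: [0.4, 0.4, 0.4]
width: 0.0095
gripper_force: 0.0
```

```bash
python3 -c "
from h import *
blobs()"
```

```text
23.625 [0.4437 0.1549 0.1129] [ 3.140e+00 -1.000e-03 -1.284e+00] tray [-59.2  75.8] q6 -0.47
blob [0, 44, 26, 68, 1241] x [66. 78.] y [-34.  -5.] z [106. 118.]
blob [230, 138, 49, 75, 3383] x [-70. -45.] y [12. 52.] z [115. 118.]
blob [221, 224, 27, 34, 564] x [-53. -39.] y [63. 74.] z [109. 147.]
blob [264, 224, 27, 34, 566] x [-78. -64.] y [63. 74.] z [109. 147.]
blob [110, 245, 22, 13, 165] x [23. 32.] y [80. 84.] z [107. 115.]
blob [105, 283, 24, 25, 480] x [17. 28.] y [ 91. 108.] z [129. 132.]
```

>>> move_arm(rows="0 0 0 0.012 0 0 0.01;0 0 0 0.015 0 0 0.01;0 0 0 0.018 0 0 0.01;0 0 0 0.018 0 0 0.01;0 0 0 0.018 0 0 0.01;0 0 0 0.018 0 0 0.01;0 0 0 0.018 0 0 0.01;0 0 0 0.015 0 0 0.01")

```text
t: 24.68
eef_pos: [0.4818, 0.0272, 0.1139]
ee_rot: [-3.141, 0.0, -1.284]
force: [-0.2, -1.0, -0.8]
width: 0.0102
gripper_force: 0.1
```

```bash
python3 -c "
from h import *
blobs()"
```

```text
24.675 [0.4818 0.0272 0.1139] [-3.141  0.    -1.284] tray [-58.9 -57.4] q6 -0.18
blob [221, 156, 70, 102, 4218] x [-71. -46.] y [-111.  -66.] z [114. 145.]
blob [54, 283, 22, 27, 394] x [66. 72.] y [-30.  -9.] z [107. 118.]
```

Straight as wanted; finishing over the edge.

>>> move_arm(rows="0 0 0 0.016 0 0 0.01;0 0 0 0.016 0 0 0.01;0 0 0 0.014 0 0 0.01;0 0 0 0.013 0 0 0.01;0 0 0 0.012 0 0 0.01;0 0 0 0.012 0 0 0.01;0 0 0 0.012 0 0 0.01;0 0 0 0.012 0 0 0.01")

```text
t: 25.72
eef_pos: [0.5121, -0.0747, 0.1135]
ee_rot: [3.142, -0.0, -1.283]
force: [-0.9, 0.4, 0.5]
width: 0.0099
gripper_force: 0.0
```

>>> move_arm(rows="0 0 0 0.012 0 0 0.01;0 0 0 0 0 0 0.01;0 0 0 0 0 -0.04 0.01;0 0 0 0 0 -0.05 0.01;0 0 0 -0.05 0 -0.03 0.01;0 0 0 -0.06 0 0 0.01;0 0 0 -0.06 0 0 0.01;0 0 0 0 0 0 0.01")

```text
t: 26.72
eef_pos: [0.466, 0.081, 0.234]
ee_rot: [-3.14, 0.001, -1.277]
force: [0.2, 0.3, -0.4]
width: 0.0099
gripper_force: 0.0
```

```bash
python3 -c "
from h import *
blobs('side',mn=20)
p,d,tx,ty,z=blobs('top',mn=20)
p0=cv2.imread('pics/top0.png')
# dark things inside bin
g=p.max(2);hsv=cv2.cvtColor(p,cv2.COLOR_BGR2HSV)
m=((abs(tx)<150)&(ty<-155)&(ty>-310)&(hsv[...,1]<100)&(z<80)).astype(np.uint8)
k,l,st,c=cv2.connectedComponentsWithStats(m)
for i in range(1,k):
    if st[i,4]>8: q=l==i;print(st[i],'tray',tx[q].mean().round(),ty[q].mean().round(),'z',z[q].mean().round(),'col',p[q].mean(0).round())
df=(abs(p.astype(int)-p0).max(2)>60).astype(np.uint8)
k,l,st,c=cv2.connectedComponentsWithStats(df)
print([s.tolist() for s in st[1:] if s[4]>12])
"
```

```text
26.725 [0.466 0.081 0.234] [-3.140e+00  1.000e-03 -1.277e+00] tray [-58.8  -1.4] q6 -0.3
blob [205, 197, 14, 20, 219] x [ 68. 100.] y [-34.  -2.] z [107. 146.]
blob [237, 231, 22, 19, 321] x [-17.  31.] y [ 87. 121.] z [107. 133.]
26.775 [0.4664 0.0795 0.2339] [-3.141  0.    -1.278] tray [-58.8  -3. ] q6 -0.29
blob [204, 141, 14, 12, 115] x [ 73. 102.] y [-39.  -5.] z [109. 148.]
blob [138, 154, 11, 34, 42] x [ 30. 124.] y [182. 186.] z [106. 122.]
[264 161  27  28 334] tray -37.0 -188.0 z 19.0 col [115. 105. 103.]
[[144, 151, 94, 92, 5472], [266, 161, 25, 29, 311], [132, 196, 11, 21, 40], [129, 202, 10, 16, 72], [136, 217, 14, 17, 89], [208, 232, 13, 8, 26], [144, 236, 66, 111, 1473], [195, 237, 8, 9, 21], [201, 236, 6, 10, 15], [173, 251, 10, 14, 91], [98, 266, 9, 9, 33], [11, 280, 12, 7, 38], [26, 289, 108, 95, 4245], [0, 294, 20, 38, 522], [114, 298, 28, 61, 440], [218, 315, 10, 8, 18], [217, 325, 8, 8, 45], [270, 338, 9, 14, 44], [273, 354, 14, 23, 151]]
```

```bash
python3 -c "
from station import arm
print(arm.job_done())"
```

```text
the job is handed in; nothing more can be done
None
```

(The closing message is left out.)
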